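# Roll a shaft blank into a V-block and push it up to the end stop

### The job

Roll the round shaft blank along the bench with your fingertips, up the ramp of the V-block and into its V, then push on the blank's free end so that it slides along the V until its other end is right up against the end stop, and move clear. Only push it: do not pick the blank up. Leave the other things on the bench where they lie.

Things in the scene. Friction and masses are not known exactly. Their poses are not given: they have to be found in the camera images.
- bar: Polished aluminium shaft blank, 36 mm in diameter, 160 mm long, 0.3 to 0.65 kg, narrow brass band near its +y end. Lies on the bench before the ramp. Origin at its centre, 18 mm up; own y axis along the bar (at the start within 0.3 rad of the V-block's y), x and z turn as it rolls. Slippery (friction about 0.35); rolls when pushed at mid-height and soon stops when left on the level bench.
- vblock: Fixed V-block, 160 mm long (y = -80 to 80), dark steel V with a blue ramp towards the robot. Origin at bench level under the V's bottom; y along the V, x away from the ramp, z up. Behind the 17 mm high crest at x = -17 the V falls at 45 degrees to x = 0, then rises to a back wall 36.5 mm high (x = 35 to 48). A bar past the crest drops in and lies with its axis over x = 0, 27 mm above the bench.
- vblock_ramp (a point): Middle of the ramp's foot, on the bench at x = -95 mm, y = 0 of the V-block; same axes. From here the ramp, 160 mm wide, climbs straight to the crest: 17 mm up over 78 mm.
- vblock_stop (a point): Centre of the end stop's face, where the blank's end must touch: at x = 0, y = -80, z = 27 mm of the V-block; same axes. The stop is a blue plate 50 mm high, 8 mm thick, x = -13 to 49 mm. The blank touches it when its centre is 80 mm from here, at y = 0 of the V-block. Beyond the V-block's other (+y) end the bench is open.
- tape_measure: Bystander, leave alone: yellow and black tape measure, 39 x 96 x 66 mm, behind the V-block. Origin at the centre of its underside.
- bolt_m16: Bystander, leave alone: steel hex bolt standing on its head, 27 mm wide, 80 mm tall, behind the V-block. Origin at the centre of its underside.
- nut_m20: Bystander, leave alone: rusty brown hex nut, 34 mm wide, 17 mm high, beyond the end stop. Origin at the centre of its underside.
- bearing: Bystander, leave alone: ball bearing ring, 52 mm in diameter, 15 mm high, behind the end stop, to the right. Origin at the centre of its underside.
- spark_plug: Bystander, leave alone: spark plug lying down, 24 x 73 x 21 mm, left of the V-block. Origin at the centre of its underside.
- pliers: Bystander, leave alone: red-handled pliers lying flat, 57 x 201 x 15 mm, left of the blank, pointing roughly along the robot's x. Origin at the centre of its underside.
There are look-alikes about, which are no part of the job. Of the things that look like the bar, the largest one is meant.

How it is judged (in metres and radians):
On the way:
1. the blank has been rolled (turned at least a quarter turn about its own axis) before it is at the crest (angle between bar's own z axis and vertical above 1.3 rad and x of bar in the frame of vblock below -0.025 m).
At the end, for the whole second after the job is handed in: The blank lies at rest in the bottom of the V (centre within 4 mm of the V's middle plane, 23.5 to 30 mm above the bench, parallel to the V within 0.04 rad) with its end at the end stop (within 4 mm) (x of bar in the frame of vblock between -0.004 and 0.004 m and z of bar in the frame of vblock between 0.0235 and 0.03 m and y of bar in the frame of vblock between -0.004 and 0.004 m and angle between the y axis of bar and the y axis of vblock, either way round below 0.04 rad and linear speed of bar below 0.01 m/s and angular speed of bar below 0.1 rad/s); the robot touches nothing.
It fails at once if the blank is picked up: more than about 10 mm above what it should be rolling on (height (world z) of bar above 0.048 m or (height (world z) of bar above 0.04 m and x of bar in the frame of vblock below -0.05 m) or (height (world z) of bar above 0.029 m and x of bar in the frame of vblock below -0.11 m)).
It fails at once if one of the other loose things is shifted by more than 25 mm (distance of any of tape_measure, bolt_m16, nut_m20, bearing, spark_plug, pliers from where it was at the start of the episode above 0.025 m).
It also fails if it takes over 48 s, if anything falls off the work surface, if the arm or the gripper's body presses on something with over 40 N, if the wrist force passes 120 N, or if a joint passes its speed limit or range.

### The arm

A 6-joint arm with a two-finger parallel gripper is mounted at the origin on a cart in front of the work surface, level with it; the furniture and walls round the work are solid. World frame = base frame: x ahead of the robot, y to its left, z up, the work surface at z = 0. Lengths are in m, angles in degrees, forces in N, time in s.
With the tool pointing down it reaches from about 0.25 to 0.725 m from the base axis. Payload 9.7 kg.
Tool frame: the origin (TCP) lies midway between the tips of the shut fingers; the grasp point (between the pads) lies bot.grasp_offset behind it (bot.grasp_offset is the distance from the TCP to the grasp point, in m); x points along the fingers, y is the direction in which the jaws open and shut, and the axes are right-handed (so a half turn about x gives the same grasp; the last joint's range is limited). The gripper opens to 85 mm and grips with 20 to 120 N. Pads are 22 mm wide; open, the fingers measure 114 mm over their backs; the gripper's body (76 mm by 85 mm) begins 54 mm behind the grasp point. The pads swing forward as they close: fully open they stand 13 mm farther back than shut.
Start: joints at [-63.197, 4.979, 10.078, 95.1, 0, 90], TCP at [0.248, -0.491, 0.231] pointing down, gripper open.
Joint ranges: [-179.16, 179.16], [-48.56, 103.87], [-65.8, 70.77], [-126.05, 130.52], [-82.76, 87.17], [-180, 180]. Speed limits (degrees/s): [127.2, 127.2, 147.25, 180, 180, 180].

### API

Orientations are given as [roll, pitch, yaw] about the fixed x, y, z axes, in that order (R = Rz(yaw) Ry(pitch) Rx(roll)).
In Python, from workcell import status, camera, bot gives the robot as it stands.
- The arm moves only by the shell command python3 -m jog 'ROWS' [OPENING] [FORCE]. ROWS is text: rows parted by semicolons, each of 4 numbers parted by spaces: the shift along the tool's x, y, z in mm, then the turn about the tool's x in degrees. A call has exactly 8 rows; each row is the pose to reach, as a shift and turn from the pose commanded when the call began, along the tool's axes at that moment; what a row does not reach only later rows make up. A row lasts 1/8 s, in which the tool goes at most 62.5 mm and 10.7 degrees, less where a joint would pass 70% of its speed; a pose out of reach is approached as far as the arm can. A call with a gripper value outside its range is refused whole. OPENING is the opening, from 0 (shut) to 1 (fully open), set as the call begins (- or left out, the last holds). The fingers move at their own pace and stop on an object; FORCE is the grip in N (left out, the last holds). Time passes only in rows, so rows that repeat a pose let the fingers close, or fill a call up. It gives the time, the measured TCP pose, the force and the opening at its end, in the units of the state.
- status.get_obs(): the state, without advancing time (a new reading comes with each control period).
- camera(name): name is "side" or "top" or "wrist"; returns a dict with "color" (480x640x3 uint8, red, green, blue), "vfov" (degrees; the focal length in pixels is half the picture's height over the tangent of half this angle, whatever the lens; pixels are square), "cx", "cy" (the principal point, pixels), "rvec" (rotation vector, rad) and "tvec" (3), from world to camera coordinates, as OpenCV has them. Camera axes: x right, y down, z forward; pixel columns grow to the right and rows downward; lengths in m; the calibration is good to about 2 mm. The wrist camera is an equidistant fisheye: a pixel r from the principal point sees the ray r / f radians off the axis. A picture is of the moment at which its call begins. There is no depth.
- bot.job_done(): hands the job in, once; it reports no verdict.
The state is a dict: "time": time; "q": joint angles; "qd": joint speeds; "joint_efforts": joint torques, N m; "ee_pos": TCP position; "tcp_rot": TCP orientation; "wrist_force": force on the tool from outside, world axes, zero at the start; "torque": the same for the moment, N m; "opening": finger opening in m.
Only numpy, scipy, OpenCV 4.12 (cv2) and the standard library are available. Lean on these libraries where they do the work, as an engineer would, in place of code of your own. Each camera call takes 0.05 s, during which the arm holds its last target. There are 200 camera calls.

## Working session

There is one attempt and no reset: what is moved stays moved. The work goes in short steps, Python scripts to look and compute and a shell command to move; the robot and the scene stay as the last step left them, time stands still between calls to the robot, and variables do not carry over. Pictures are saved under pics/ and viewed, about 8 in all and at most 12, crops included, and the job is handed in when it is done.

```bash
mkdir -p pics; cat > h.py <<'E'
import numpy as np, cv2, json
from workcell import status, camera, bot
def shot(name, fn):
    c=camera(name); cv2.imwrite(f'pics/{fn}.png', c['color'][:,:,::-1])
    np.savez(f'pics/{fn}.npz', **{k:np.array(c[k]) for k in c}); return c
def load(fn): return np.load(f'pics/{fn}.npz')
def ray(c,u,v):
    f=240/np.tan(np.radians(float(c['vfov']))/2)
    R=cv2.Rodrigues(np.array(c['rvec'],float))[0]; t=np.array(c['tvec'],float).ravel()
    d=np.array([(u-c['cx'])/f,(v-c['cy'])/f,1.]); return -R.T@t, R.T@d
def onz(c,u,v,z):
    o,d=ray(c,u,v); return o+d*(z-o[2])/d[2]
def proj(c,p):
    f=240/np.tan(np.radians(float(c['vfov']))/2)
    R=cv2.Rodrigues(np.array(c['rvec'],float))[0]; q=R@np.array(p)+np.array(c['tvec']).ravel()
    return np.array([c['cx']+f*q[0]/q[2],c['cy']+f*q[1]/q[2]])
E
python3 - <<'E'
from h import *
for n in('top','side'):
    c=shot(n,n+'0'); print(n,c['vfov'],c['cx'],c['cy'],ray(c,c['cx'],c['cy']))
print(status.get_obs())
E
```

```text
top 53.33562522020876 319.1541736738631 243.82424787824644 (array([0.37973415, 0.08004212, 0.99143527]), array([ 0.18630425, -0.02394071, -0.98220037]))
side 57.18745622766196 321.54604343828856 234.475962587755 (array([ 0.60631378, -0.73035766,  0.52815933]), array([-0.02903339,  0.85342179, -0.52041167]))
{'time': 0.1, 'q': array([-6.31952430e+01,  5.00749679e+00,  1.00380832e+01,  9.50999854e+01,
       -1.86509985e-03,  8.99986050e+01]), 'qd': array([-0.074209  , -0.10672911,  0.20853477,  0.04591815,  0.01208436,
       -0.04639423]), 'joint_efforts': array([ 3.67506673e-04, -5.21558583e+01,  4.65654945e+01,  1.60462788e-02,
        2.29359614e-05, -4.28069420e-07]), 'ee_pos': array([ 0.24791816, -0.49071388,  0.23065015]), 'tcp_rot': array([-88.46194099,  89.93057593, 118.34421219]), 'wrist_force': array([ 0.12444619, -0.48686264,  0.0168949 ]), 'torque': array([-0.00999648, -0.01092179, -0.0073225 ]), 'opening': 0.08532208529825523}
```

View pics/top0.png

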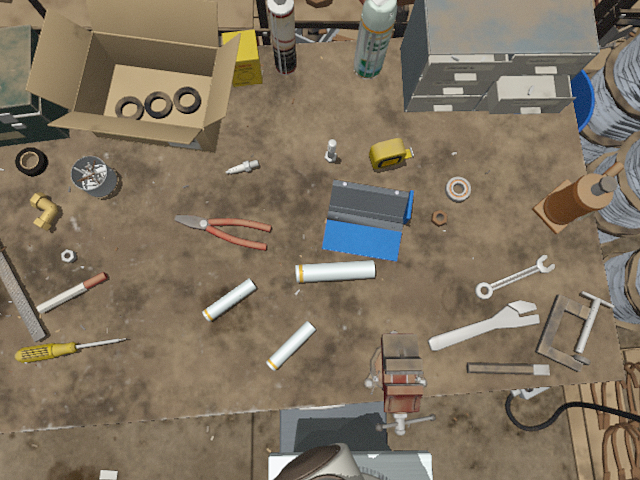

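View pics/side0.png

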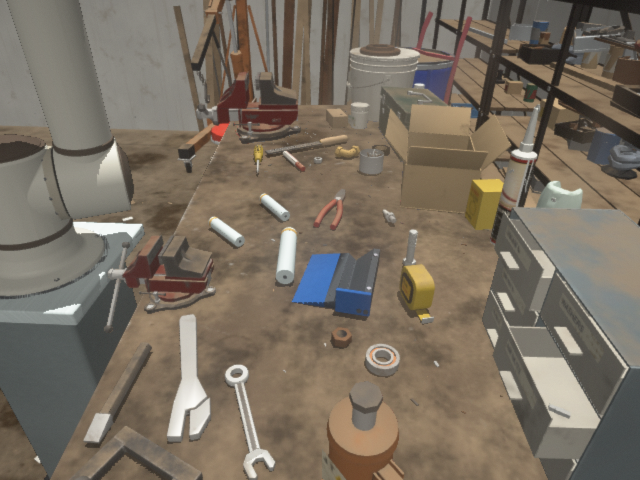

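The top view shows three cylinders with a brass band that could be the blank: (335,272), (229,300) and (291,345). The largest is at (335,272), right in front of the blue ramp, with its band at the left (+y) end. I'll measure it and check it in a crop.

```bash
cat > meas.py <<'E'
from h import *
def meas(fn, roi=(285,170,425,300)):
    c=load(fn); im=c['color']; hsv=cv2.cvtColor(im,cv2.COLOR_RGB2HSV)
    m=np.zeros(im.shape[:2],np.uint8); x0,y0,x1,y1=roi; m[y0:y1,x0:x1]=255
    blue=cv2.inRange(hsv,(100,150,60),(120,255,255))&m
    cn,_=cv2.findContours(blue,cv2.RETR_EXTERNAL,cv2.CHAIN_APPROX_NONE)
    for k in sorted(cn,key=cv2.contourArea)[-2:]:
        r=cv2.minAreaRect(k); ap=cv2.approxPolyDP(k,4,True)[:,0]; print('blue',cv2.contourArea(k),np.round(cv2.boxPoints(r),1).tolist(),ap.tolist())
    wh=cv2.inRange(hsv,(0,0,150),(180,60,255))&m
    wh=cv2.morphologyEx(wh,cv2.MORPH_OPEN,np.ones((3,3)))
    cn,_=cv2.findContours(wh,cv2.RETR_EXTERNAL,cv2.CHAIN_APPROX_NONE)
    for k in sorted(cn,key=cv2.contourArea)[-2:]:
        r=cv2.minAreaRect(k); print('white',cv2.contourArea(k),np.round(cv2.boxPoints(r),1).tolist(),r)
E
python3 - <<'E'
from meas import *
meas('top0'); c=load('top0')
cv2.imwrite('pics/crop0.png',cv2.resize(c['color'][165:300,275:435,::-1],None,fx=5,fy=4.4,interpolation=cv2.INTER_CUBIC)[:594])
print(onz(c,400,400,.05),onz(c,400,340,.06),onz(c,425,370,.05))
for p in [(229,300),(291,345)]: print(onz(c,*p,.018))
E
```

```text
blue 133.5 [[401.6000061035156, 222.39999389648438], [409.79998779296875, 189.6999969482422], [416.3999938964844, 191.39999389648438], [408.20001220703125, 224.10000610351562]] [[411, 190], [404, 223], [410, 217]]
blue 2116.0 [[321.79998779296875, 248.10000610351562], [326.79998779296875, 218.89999389648438], [401.3999938964844, 231.5], [396.5, 260.79998779296875]] [[327, 219], [322, 248], [396, 260], [400, 232]]
white 38.5 [[294.5, 265.0], [298.0, 264.79998779296875], [299.20001220703125, 280.0], [295.6000061035156, 280.29998779296875]] ((296.8088073730469, 272.5146789550781), (15.262603759765625, 3.5280392169952393), 85.60128784179688)
white 1108.0 [[301.70001220703125, 264.1000061035156], [373.79998779296875, 259.79998779296875], [374.70001220703125, 276.3999938964844], [302.70001220703125, 280.70001220703125]] ((338.2206726074219, 270.2517395019531), (16.618331909179688, 72.16936492919922), 86.633544921875)
[ 0.25619754 -0.09334868  0.05      ] [ 0.36779228 -0.09604352  0.06      ] [ 0.31076427 -0.14378755  0.05      ]
[0.44980873 0.23957698 0.018     ]
[0.35960725 0.11432741 0.018     ]
```

View pics/crop0.png

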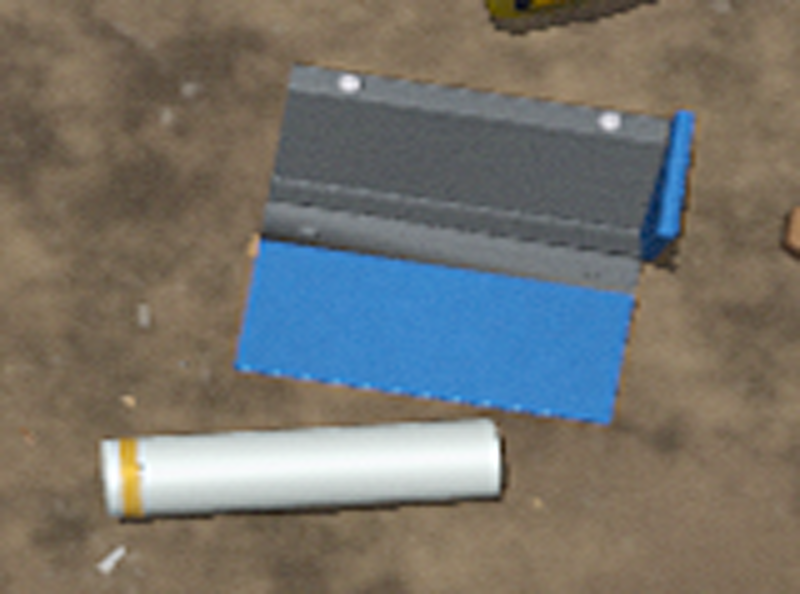

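The crop confirms the choice: the band is at about (301,272), the blank's ends are at about (295.5,272.5) and (375,268), and the ramp foot runs from (322,248) to (397,261).

```bash
cat >> meas.py <<'E'
def vpose(c):
    a=onz(c,321.8,248.2,0)[:2]; b=onz(c,397,260.8,0)[:2]  # foot +y, -y
    ct=onz(c,327,218.5,.017)[:2]; d=onz(c,401.6,231.5,.017)[:2]
    y=(a-b+ct-d); y/=np.linalg.norm(y); x=np.array([y[1],-y[0]])
    print('len',np.linalg.norm(a-b),np.linalg.norm(ct-d),'foot-crest',x@(ct+d-a-b)/2)
    o=((a+b)/2+95e-3*x+(ct+d)/2+17e-3*x)/2
    return o,x,y
E
python3 - <<'E'
from meas import *
c=load('top0'); o,x,y=vpose(c); print('V origin',o,'yaw',np.degrees(np.arctan2(x[1],x[0])))
p=onz(c,295.3,272.4,.018)[:2]; q=onz(c,375,268.2,.018)[:2]
d=p-q; print('bar',p,q,'len',np.linalg.norm(d),'c',(p+q)/2,'yaw of y',np.degrees(np.arctan2(-d[0],d[1])))
m=(p+q)/2-o; print('bar in V',m@x,m@y, 'angle rel', np.degrees(np.arctan2(-(d@x),d@y)))
s=load('side0')
for P in [o-.095*x+.08*y,o-.095*x-.08*y]: print(proj(s,[*P,0]))
print(proj(s,[*p,.018]),proj(s,[*q,.018]), proj(s,[*(o-.08*y),.05]))
print(bot.grasp_offset, dir(bot))
E
```

```text
len 0.16057833369188784 0.15861651294039109 foot-crest 0.06061844877450596
V origin [ 0.62947682 -0.04359077] yaw -10.18101170372219
bar [0.50505018 0.10575267] [ 0.51268423 -0.05825117] len 0.1641814183817965 c [0.5088672  0.02375075] yaw of y 2.665081880186421
bar in V -0.13061371735547722 0.04496239325706027 angle rel 12.846093583908612
[307.41691728 254.35210558]
[286.07874275 301.5336848 ]
[288.92661587 233.46159624] [283.81090463 277.99151415] [337.68009149 287.66747272]
0.0187 ['PlanningError', '__class__', '__delattr__', '__dict__', '__dir__', '__doc__', '__eq__', '__format__', '__ge__', '__getattribute__', '__getstate__', '__gt__', '__hash__', '__init__', '__init_subclass__', '__le__', '__lt__', '__module__', '__ne__', '__new__', '__reduce__', '__reduce_ex__', '__repr__', '__setattr__', '__sizeof__', '__str__', '__subclasshook__', '__weakref__', 'grasp_offset', 'job_done']
```

```bash
python3 - <<'E'
from meas import *
from scipy.optimize import least_squares
T=load('top0'); S=load('side0')
hsv=cv2.cvtColor(S['color'],cv2.COLOR_RGB2HSV)
b=cv2.inRange(hsv,(100,150,60),(120,255,255)); b[:245]=0;b[320:]=0;b[:,:280]=0;b[:,385:]=0
for k in sorted(cv2.findContours(b,0,1)[0],key=cv2.contourArea)[-2:]: print(cv2.approxPolyDP(k,3,True)[:,0].tolist())
cr=lambda u,v:(275+(u+.5)/5-.5,165+(v+.5)/4.4-.5)
obs=[((-95,80,0),cr(236,369)),((-95,-80,0),cr(612,424)),((48,80,36.5),cr(292,66)),((35,80,36.5),cr(289,92)),((49,-88,50),cr(694,112)),((-13,-80,50),cr(663,236)),((0,80,0),cr(274,180)),((-17,80,17),cr(263,208))]
def P(v,p):
    c,s=np.cos(v[2]),np.sin(v[2]); return [v[0]+(c*p[0]-s*p[1])/1e3,v[1]+(s*p[0]+c*p[1])/1e3,p[2]/1e3]
f=lambda v:np.concatenate([proj(T,P(v,p))-q for p,q in obs])
r=least_squares(f,[.63,-.04,-.18],loss='soft_l1',x_scale=[.01,.01,.01]); v=r.x
print(v,np.degrees(v[2]));print(f(v).reshape(-1,2).round(1).tolist())
for p,_ in obs: print(p,proj(S,P(v,p)).round(1))
E
```

```text
[[337, 288], [366, 293]]
[[338, 255], [327, 255], [312, 269], [309, 267], [293, 301], [323, 301]]
[ 0.63689417 -0.04456993 -0.16902743] -9.684558639510843
[[0.1, 0.5], [-0.1, 0.2], [0.2, -0.2], [-0.2, -0.2], [0.7, -0.2], [-0.7, -0.1], [-0.6, 0.4], [0.7, -0.3]]
(-95, 80, 0) [310.4 254.9]
(-95, -80, 0) [290.3 302.4]
(48, 80, 36.5) [378.6 249.1]
(35, 80, 36.5) [372.3 248.3]
(49, -88, 50) [369.8 295.2]
(-13, -80, 50) [335.  287.2]
(0, 80, 0) [354.4 260.7]
(-17, 80, 17) [346.8 253. ]
```

```bash
python3 - <<'E'
from h import *
S=load('side0'); cv2.imwrite('pics/crop1.png',cv2.resize(S['color'][215:325,265:395,::-1],None,fx=5,fy=5,interpolation=cv2.INTER_CUBIC))
E
```

```text
(no output)
```

View pics/crop1.png

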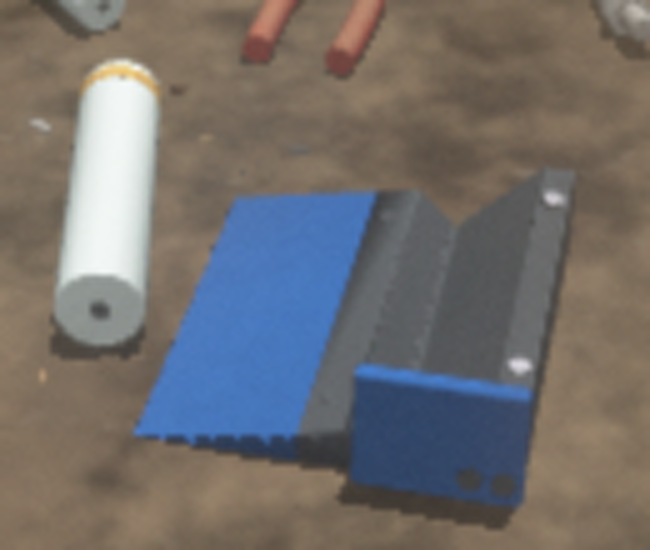

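The V-block fits at about (0.638, -0.0445), yaw -9.7°, and the side view agrees to about 2 px. The blank's centre is at V (-138, +46) mm, turned 12.4° from the V. Plan: open the fingers across the V direction and push along V x. The two fingers will square up the blank and roll it.

```bash
cat > go.py <<'E'
from h import *
from scipy.spatial.transform import Rotation as Ro
O=np.array([.638,-.0445]); A=np.radians(-9.7); X=np.array([np.cos(A),np.sin(A)]); Y=np.array([-X[1],X[0]])
def w(vx,vy,z): return np.array([*(O+X*vx/1e3+Y*vy/1e3),z/1e3])
def go(vx,vy,z,turn=True):
    s=status.get_obs(); R=Ro.from_euler('xyz',s['tcp_rot'],degrees=True).as_matrix(); p=s['ee_pos']
    d=R.T@(w(vx,vy,z)-p)*1e3; m=p[:2]-O
    ang=np.degrees(np.arctan2(R[1,1]*Y[0]*0+Y@R[:2,2]*0+np.dot(R.T@np.array([*Y,0]),[0,0,1]),np.dot(R.T@np.array([*Y,0]),[0,1,0])))
    print('t',s['time'].round(2) if hasattr(s['time'],'round') else s['time'],'tcp V',(m@X*1e3).round(1),(m@Y*1e3).round(1),(p[2]*1e3).round(1),'shift',d.round(1),'turn to +Y',ang.round(1),'or',(ang-180*np.sign(ang)).round(1),'q6',s['q'][5].round(1),'F',s['wrist_force'].round(1))
    print('tool axes of V x:',(R.T@np.array([*X,0])).round(3),'V y:',(R.T@np.array([*Y,0])).round(3))
E
python3 -c "
from go import *
go(-195,46,200); go(-195,46,-4)"
```

```text
t 0.1 tcp V -309.3 -505.6 230.7 shift [  31.1 -375.3 -420. ] turn to +Y -143.5 or 36.5 q6 90.0 F [ 0.1 -0.5  0. ]
tool axes of V x: [-0.001  0.595 -0.804] V y: [ 0.001 -0.804 -0.595]
t 0.1 tcp V -309.3 -505.6 230.7 shift [ 235.1 -375.  -420. ] turn to +Y -143.5 or 36.5 q6 90.0 F [ 0.1 -0.5  0. ]
tool axes of V x: [-0.001  0.595 -0.804] V y: [ 0.001 -0.804 -0.595]
```

```bash
python3 -m jog '5 -30 -34 5; 10 -75 -84 10; 15 -125 -140 15; 20 -175 -196 20; 25 -225 -252 25; 30 -275 -308 30; 31 -325 -364 36.5; 31 -375 -420 36.5' 1; python3 -c "
from go import *
go(-195,46,-4)"
```

```text
time: 1.1
ee_pos: [0.4218, -0.057, 0.2015]
tcp_rot: [-89.5, 89.2, 82.3]
wrist_force: [0.3, -1.1, -0.1]
opening: 0.0857
t 1.1 tcp V -211.0 -48.8 201.5 shift [206.8 -91.6 -18.4] turn to +Y -178.5 or 1.5 q6 180.0 F [ 0.3 -1.1 -0.1]
tool axes of V x: [-0.     0.026 -1.   ] V y: [ 0.014 -1.    -0.026]
```

The last joint is at its limit, so I'll use the other half-turn of the gripper.

```bash
python3 -m jog '0 -10 -2 -10; 0 -20 -4 -20; 0 -30 -6 -30; 0 -40 -8 -40; 0 -50 -10 -50; 0 -60 -12 -60; 0 -70 -14 -70; 0 -80 -16 -80'; python3 -c "
from go import *
go(-195,46,-4)"
```

```text
time: 2.1
ee_pos: [0.4492, 0.0175, 0.2024]
tcp_rot: [-167.1, 89.3, 84.7]
wrist_force: [0.4, 0.1, 0.1]
opening: 0.0858
t 2.1 tcp V -196.6 29.3 202.4 shift [206.6  -0.3 -14.1] turn to +Y -98.5 or 81.5 q6 109.9 F [0.4 0.1 0.1]
tool axes of V x: [-0.001  0.989 -0.147] V y: [ 0.013 -0.147 -0.989]
```

```bash
python3 -m jog '10 0 -2 -10; 25 0 -4 -20; 45 0 -6 -30; 65 0 -8 -40; 85 0 -10 -50; 105 0 -12 -60; 125 0 -14 -70; 140 0 -14 -80'; python3 -c "
from go import *
go(-195,46,-4)"
```

```text
time: 3.1
ee_pos: [0.4534, 0.0324, 0.0617]
tcp_rot: [115.8, 89.3, 87.6]
wrist_force: [-0.0, 0.2, 0.4]
opening: 0.0847
t 3.1 tcp V -194.9 44.7 61.7 shift [65.7  0.5 -0.1] turn to +Y -18.5 or 161.5 q6 31.8 F [-0.   0.2  0.4]
tool axes of V x: [-0.002  0.317  0.949] V y: [ 0.013  0.949 -0.316]
```

```bash
python3 -m jog '0 0 0 -9; 0 0 0 -18.5; 15 0 0 -18.5; 30 0 0 -18.5; 45 0 0 -18.5; 56 0 0 -18.5; 62 0 0 -18.5; 64 0 0 -18.5'; python3 -c "
from go import *
go(-195,46,-4); shot('side','side1')
S=load('side1'); cv2.imwrite('pics/s1.png',cv2.resize(S['color'][160:340,200:440,::-1],None,fx=3.3,fy=3.3))"
```

```text
time: 4.1
ee_pos: [0.4539, 0.0331, -0.0014]
tcp_rot: [93.3, 89.2, 83.3]
wrist_force: [0.4, -0.2, 0.2]
opening: 0.0854
t 4.1 tcp V -194.5 45.5 -1.4 shift [ 2.6  0.5 -0.5] turn to +Y -0.3 or 179.7 q6 13.7 F [ 0.4 -0.2  0.2]
tool axes of V x: [-0.001  0.005  1.   ] V y: [ 0.013  1.    -0.005]
```

View pics/s1.png

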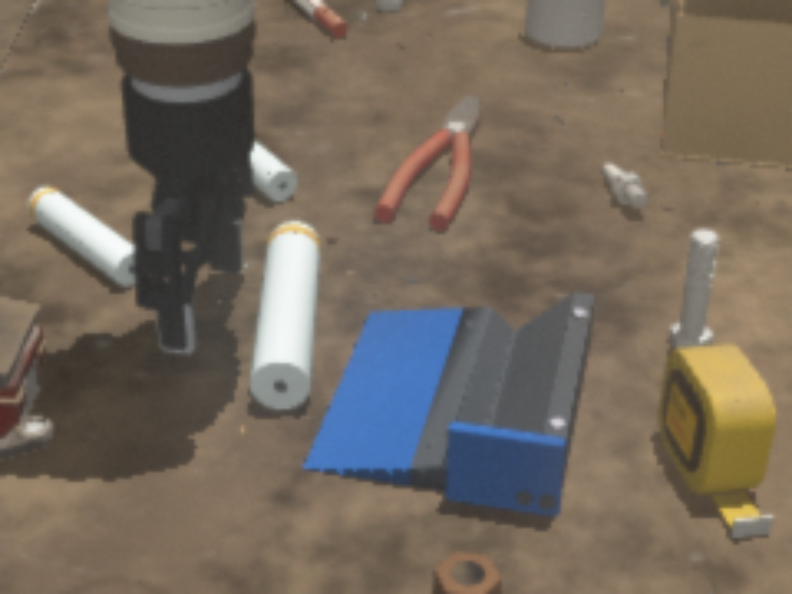

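The fingertips are low and clear, just behind the blank. Pushing slowly now to square it up.

```bash
python3 -m jog '0 0 6; 1 0 12; 1 0 19; 1 0 26; 1 0 33; 1 0 40; 1 0 47; 1 0 54'; python3 -c "
from go import *
from meas import meas
go(-135,46,-4); shot('top','top1'); meas('top1')
S=load('top1'); cv2.imwrite('pics/t1.png',cv2.resize(S['color'][165:305,275:435,::-1],None,fx=4,fy=4))"
```

```text
t 4.15 tcp V -194.4 45.5 -1.3 shift [ 2.7  0.8 59.4] turn to +Y -0.3 or 179.7 q6 13.7 F [-0.2 -0.4 -0.4]
tool axes of V x: [-0.     0.005  1.   ] V y: [ 0.013  1.    -0.005]
blue 132.5 [[401.8999938964844, 222.6999969482422], [409.79998779296875, 189.6999969482422], [416.20001220703125, 191.1999969482422], [408.29998779296875, 224.3000030517578]] [[411, 190], [403, 223], [410, 217]]
blue 311.5 [[324.70001220703125, 231.89999389648438], [326.79998779296875, 219.0], [371.3999938964844, 226.39999389648438], [369.29998779296875, 239.39999389648438]] [[325, 232], [371, 227], [327, 219]]
white 37.0 [[294.5, 265.1000061035156], [298.0, 264.79998779296875], [299.20001220703125, 280.0], [295.70001220703125, 280.29998779296875]] ((296.8499755859375, 272.5500183105469), (15.185907363891602, 3.4513425827026367), 85.60128784179688)
white 6031.5 [[305.8999938964844, 231.10000610351562], [401.20001220703125, 224.6999969482422], [406.20001220703125, 299.0], [310.79998779296875, 305.29998779296875]] ((356.0354309082031, 265.031005859375), (74.43477630615234, 95.58782196044922), 86.18592071533203)invalid input
```

View pics/t1.png

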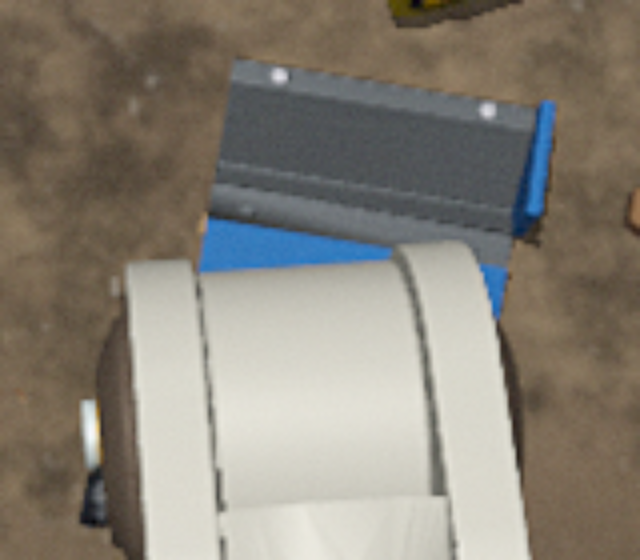

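I left out the turn column, so that call was refused and nothing moved. The arm hides the blank in the top view, so I'll use the side camera.

```bash
python3 -m jog '0 0 6 0; 1 0 12 0; 1 0 19 0; 1 0 26 0; 1 0 33 0; 1 0 40 0; 1 0 47 0; 1 0 54 0'; python3 -c "
from go import *
go(-135,46,-4); shot('side','side2')
S=load('side2'); cv2.imwrite('pics/s2.png',cv2.resize(S['color'][160:340,200:440,::-1],None,fx=3.3,fy=3.3))"
```

```text
time: 5.2
ee_pos: [0.5076, 0.0237, -0.0021]
tcp_rot: [92.7, 89.2, 82.7]
wrist_force: [-1.8, 0.6, -0.3]
opening: 0.0856
t 5.2 tcp V -140.0 45.3 -2.1 shift [1.9 0.7 5. ] turn to +Y -0.3 or 179.7 q6 12.2 F [-1.8  0.6 -0.3]
tool axes of V x: [-0.001  0.005  1.   ] V y: [ 0.013  1.    -0.005]
```

View pics/s2.png

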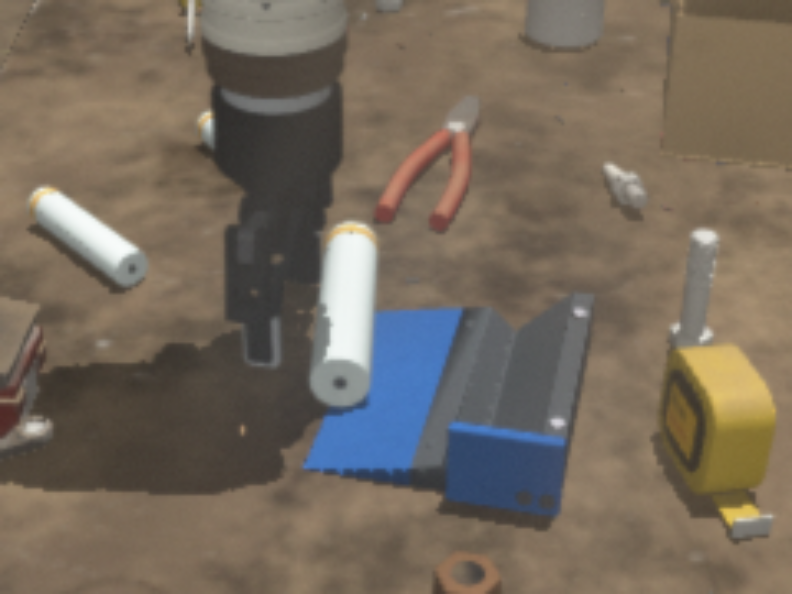

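```bash
python3 -c "
from go import *
S=load('side2')
def V(u,v,z):
    p=onz(S,u,v,z)[:2]-O; return (p@X*1e3).round(1),(p@Y*1e3).round(1)
f=lambda u,v:(200+u/3.3,160+v/3.3)
print('near face',V(*f(341,382),.021),'far top',V(*f(350,222),.036),'finger bottom',V(*f(262,366),.01))
print('orig', [V(*p,z) for p,z in (((285,277),.018),((200+292/3.3,160+222/3.3),.036))])
"; python3 -m jog '0 0 -4 0; 0 6 -6 0; 0 12 -6 0; 0 18 -6 0; 0 18 -3 0; 0 18 0 0; -1 18 4 0; -1 18 9 0'; python3 -c "
from go import *
go(-110,63,0); shot('side','side3')
S=load('side3'); cv2.imwrite('pics/s3.png',cv2.resize(S['color'][160:340,200:440,::-1],None,fx=3.3,fy=3.3))"
```

```text
near face (np.float64(-85.6), np.float64(-23.1)) far top (np.float64(-118.4), np.float64(131.4)) finger bottom (np.float64(-139.5), np.float64(-4.2))
orig [(np.float64(-119.9), np.float64(-31.1)), (np.float64(-156.0), np.float64(122.3))]
time: 6.25
ee_pos: [0.5196, 0.0397, -0.0008]
tcp_rot: [91.6, 89.2, 81.6]
wrist_force: [-1.6, 0.5, 0.5]
opening: 0.0852
t 6.25 tcp V -130.9 63.1 -0.8 shift [-0.8  0.  20.9] turn to +Y -0.3 or 179.7 q6 14.0 F [-1.6  0.5  0.5]
tool axes of V x: [-0.     0.005  1.   ] V y: [ 0.013  1.    -0.005]
```

View pics/s3.png

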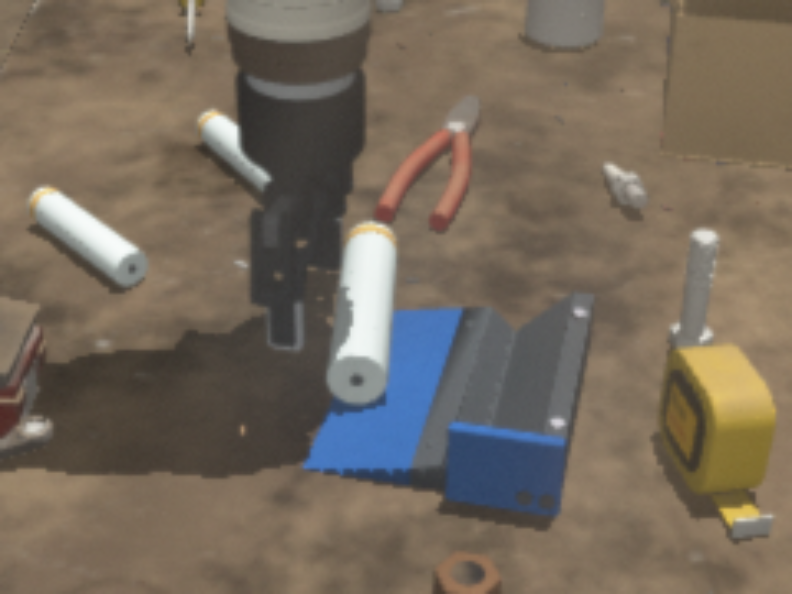

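```bash
python3 -c "
from go import *
S=load('side3');T=load('top0')
def V(u,v,z,S=S):
    p=onz(S,u,v,z)[:2]-O; return (p@X*1e3).round(1),(p@Y*1e3).round(1)
f=lambda u,v:(200+u/3.3,160+v/3.3)
print('near face',V(*f(357,380),.024),'far top',V(*f(370,222),.040))
print('pliers',V(270,229,.01,T),V(268,247,.01,T), 'bar band orig',V(301,272.5,.03,T))
"
```

```text
near face (np.float64(-76.1), np.float64(-23.0)) far top (np.float64(-103.8), np.float64(127.9))
pliers (np.float64(-73.6), np.float64(193.9)) (np.float64(-112.1), np.float64(191.1)) bar band orig (np.float64(-156.2), np.float64(113.7))
```

```bash
python3 -m jog '0 5 -4 0; 0 10 -4 0; 0 10 0 0; -1 10 4 0; -1 10 8 0; -2 10 13 0; -3 10 18 0; -3 10 23 0'; python3 -c "
from go import *
go(-85,73,4); shot('side','side4')
S=load('side4'); cv2.imwrite('pics/s4.png',cv2.resize(S['color'][160:340,200:440,::-1],None,fx=3.3,fy=3.3))"
```

```text
time: 7.3
ee_pos: [0.5438, 0.0456, 0.0024]
tcp_rot: [92.6, 89.2, 82.6]
wrist_force: [-2.4, 0.3, 2.3]
opening: 0.0854
t 7.3 tcp V -108.0 73.0 2.4 shift [-1.6  0.2 23. ] turn to +Y -0.3 or 179.7 q6 14.4 F [-2.4  0.3  2.3]
tool axes of V x: [-0.001  0.005  1.   ] V y: [ 0.013  1.    -0.005]
```

View pics/s4.png

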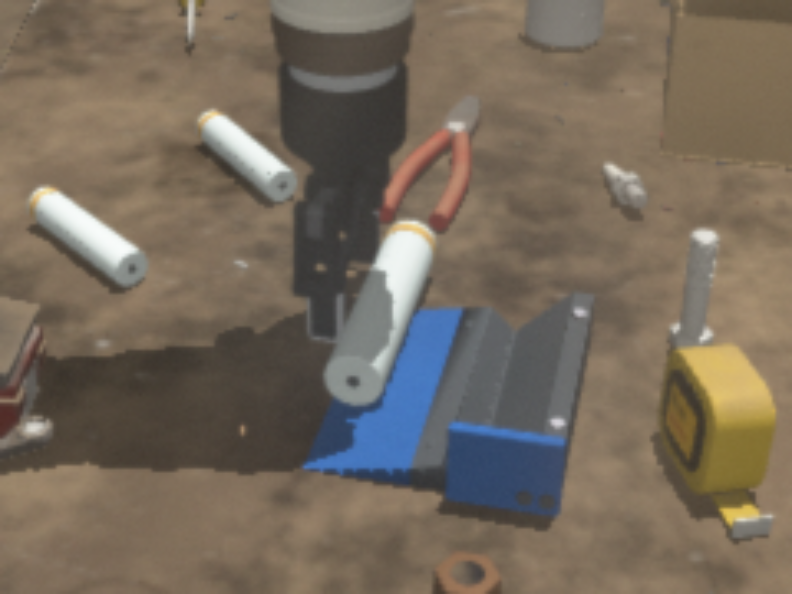

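The blank is now square with the ramp: near end at (353,380), band end at (408,222). Pushing on up to near the crest.

```bash
python3 -m jog '-1 0 4 0; -2 0 9 0; -3 0 15 0; -5 0 21 0; -6 0 27 0; -7 0 33 0; -8 0 39 0; -9 0 44 0' && python3 -m jog '-1 0 3 0; -2 0 6 0; -2 0 9 0; -3 0 12 0; -3 0 15 0; -4 0 18 0; -4 0 20 0; -4 0 20 0'; python3 -c "
from go import *
go(-41,73,14); shot('side','side5')
S=load('side5'); cv2.imwrite('pics/s5.png',cv2.resize(S['color'][160:340,200:440,::-1],None,fx=3.3,fy=3.3))"
```

```text
time: 8.35
ee_pos: [0.5873, 0.0379, 0.0113]
tcp_rot: [92.2, 89.2, 82.2]
wrist_force: [-3.2, 0.5, 1.1]
opening: 0.0854
time: 9.35
ee_pos: [0.6069, 0.0344, 0.0152]
tcp_rot: [90.7, 89.2, 80.7]
wrist_force: [0.0, 0.5, -0.9]
opening: 0.0854
t 9.35 tcp V -44.0 72.6 15.2 shift [1.2 0.4 3. ] turn to +Y -0.3 or 179.7 q6 12.9 F [ 0.   0.5 -0.9]
tool axes of V x: [-0.     0.005  1.   ] V y: [ 0.013  1.    -0.005]
```

View pics/s5.png

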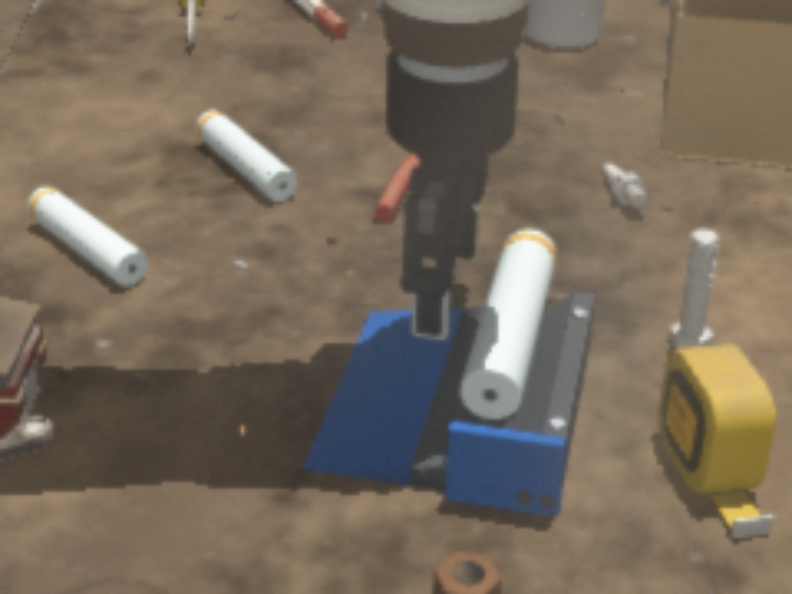

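The blank has dropped into the V with its near end face at (490,395), some way short of the stop, and the wrist force is about zero. Lifting clear, shutting the fingers and measuring.

```bash
python3 -c "
from go import *
S=load('side5')
def V(u,v,z,S=S):
    p=onz(S,u,v,z)[:2]-O; return (p@X*1e3).round(1),(p@Y*1e3).round(1)
f=lambda u,v:(200+u/3.3,160+v/3.3)
print('near face',V(*f(490,395),.027),'far top',V(*f(533,231),.045),'stop top mid',V(*f(505,431),.05))
"; python3 -m jog '0 0 -12 0; -20 0 -20 0; -50 10 -20 0; -80 20 -20 0; -85 40 -10 0; -85 65 5 0; -85 90 25 0; -85 110 42 0' 0; python3 -c "
from go import *
go(0,180,20); T=shot('top','top6')
im=T['color'];hsv=cv2.cvtColor(im,cv2.COLOR_RGB2HSV)
m=cv2.inRange(hsv,(15,120,120),(28,255,255)); m[:160]=0;m[260:]=0;m[:,:280]=0;m[:,420:]=0
ys,xs=np.nonzero(m); print(len(xs), xs.min() if len(xs) else 0, xs.max() if len(xs) else 0, ys.mean() if len(xs) else 0)
cv2.imwrite('pics/t6.png',cv2.resize(im[150:290,270:430,::-1],None,fx=4,fy=4))"
```

```text
near face (np.float64(1.7), np.float64(-23.4)) far top (np.float64(3.9), np.float64(133.2)) stop top mid (np.float64(18.1), np.float64(-82.5))
time: 10.4
ee_pos: [0.6673, 0.1354, 0.1036]
tcp_rot: [85.3, 89.2, 75.3]
wrist_force: [0.6, -0.1, -0.3]
opening: 0.0001
t 10.4 tcp V -1.4 182.3 103.6 shift [83.6 -3.4  1.4] turn to +Y -0.3 or 179.7 q6 21.1 F [ 0.6 -0.1 -0.3]
tool axes of V x: [0.001 0.005 1.   ] V y: [ 0.014  1.    -0.005]
2 375 376 160.0
```

View pics/t6.png

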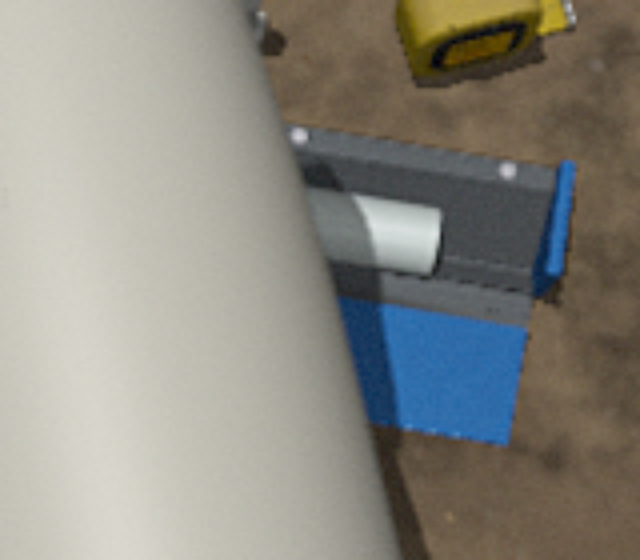

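The -y end is at V y ≈ -24, so the blank has about 56 mm to slide. The +y end is at about 136, so I can go down at y ≈ 182.

```bash
python3 -m jog '12 0 0 0; 27 -1 0 0; 42 -2 1 0; 57 -3 1 0; 70 -3 1 0; 80 -3 1 0; 83 -3 1 0; 83 -3 1 0' && python3 -m jog '0 -6 0 0; 0 -13 0 0; 0 -20 0 0; 0 -27 0 0; 0 -34 0 0; 0 -41 0 0; 0 -48 0 0; 0 -54 0 0'; python3 -c "
from go import *
go(0,94,20)"
```

```text
time: 11.45
ee_pos: [0.6676, 0.1324, 0.0187]
tcp_rot: [91.6, 89.2, 81.6]
wrist_force: [0.4, 0.3, -0.6]
opening: -0.0002
time: 12.45
ee_pos: [0.6582, 0.079, 0.0182]
tcp_rot: [89.9, 89.2, 79.9]
wrist_force: [0.6, 3.0, 2.5]
opening: 0.0002
t 12.45 tcp V -0.9 125.2 18.2 shift [ -2.2 -31.1   1. ] turn to +Y -0.3 or 179.7 q6 16.5 F [0.6 3.  2.5]
tool axes of V x: [0.    0.005 1.   ] V y: [ 0.014  1.    -0.005]
```

```bash
python3 -m jog '-1 -3 0 0; -2 -6 0 0; -2 -9 0 0; -2 -12 0 0; -2 -15 0 0; -2 -18 0 0; -2 -20 0 0; -2 -22 0 0'; python3 -c "
from go import *
go(0,94,20); S=shot('side','side7')
def V(u,v,z):
    p=onz(S,u,v,z)[:2]-O; return (p@X*1e3).round(1),(p@Y*1e3).round(1)
cv2.imwrite('pics/s7.png',cv2.resize(S['color'][215:325,300:400,::-1],None,fx=5,fy=5,interpolation=cv2.INTER_CUBIC))"
```

```text
time: 13.45
ee_pos: [0.6543, 0.0574, 0.0196]
tcp_rot: [92.1, 89.2, 82.1]
wrist_force: [0.5, 1.7, -1.0]
opening: 0.0002
t 13.45 tcp V -1.1 103.2 19.6 shift [-0.5 -9.2  1.2] turn to +Y -0.3 or 179.7 q6 14.7 F [ 0.5  1.7 -1. ]
tool axes of V x: [-0.     0.005  1.   ] V y: [ 0.013  1.    -0.005]
```

Now creeping in, 1 mm per row, watching for the force to rise at the stop.

```bash
python3 -m jog '0 -1 0 0; 0 -2 0 0; 0 -3 0 0; 0 -4 0 0; 0 -5 0 0; 0 -6 0 0; 0 -6 0 0; 0 -6 0 0'; python3 -m jog '0 -1 0 0; 0 -1 0 0; 0 -2 0 0; 0 -2 0 0; 0 -2 0 0; 0 -2 0 0; 0 -2 0 0; 0 -2 0 0'; python3 -c "
from go import *
go(0,94,20)"
```

```text
time: 14.5
ee_pos: [0.6533, 0.0515, 0.0196]
tcp_rot: [91.8, 89.3, 81.8]
wrist_force: [0.6, 1.5, 0.2]
opening: -0.0
time: 15.5
ee_pos: [0.6529, 0.0496, 0.0195]
tcp_rot: [92.0, 89.2, 82.0]
wrist_force: [0.3, 2.7, 0.2]
opening: -0.0002
t 15.5 tcp V -1.2 95.3 19.5 shift [-0.5 -1.3  1.2] turn to +Y -0.3 or 179.7 q6 14.0 F [0.3 2.7 0.2]
tool axes of V x: [-0.     0.005  1.   ] V y: [ 0.013  1.    -0.005]
```

```bash
python3 -m jog '0 -1 0 0; 0 -1 0 0; 0 -2 0 0; 0 -2 0 0; 0 -2 0 0; 0 -2 0 0; 0 -2 0 0; 0 -2 0 0'; python3 -m jog '0 -1 0 0; 0 -1 0 0; 0 -2 0 0; 0 -2 0 0; 0 -2 0 0; 0 -2 0 0; 0 -2 0 0; 0 -2 0 0';
```

```text
time: 16.5
ee_pos: [0.6529, 0.0495, 0.0196]
tcp_rot: [90.7, 89.1, 80.8]
wrist_force: [1.2, 11.6, 0.7]
opening: -0.0001
time: 17.5
ee_pos: [0.6529, 0.0494, 0.0198]
tcp_rot: [90.2, 88.9, 80.4]
wrist_force: [3.0, 19.9, 0.9]
opening: -0.0004
```

The fingers stopped at V y ≈ 95 mm, as predicted for the blank against the stop, and the force rose to 20 N without further motion. Backing off now.

```bash
python3 -m jog '0 4 0 0; 0 8 0 0; 0 16 0 0; 0 28 0 0; -15 40 0 0; -40 50 -5 0; -75 60 -20 0; -110 70 -45 0' && python3 -m jog '-10 10 -40 0; -20 20 -85 0; -20 20 -130 0; -20 20 -175 0; -20 20 -210 0; -20 20 -230 0; -20 20 -230 0; -20 20 -230 0'; python3 -c "
from go import *
go(0,94,20); S=shot('side','side8'); T=shot('top','top8')
a=cv2.resize(S['color'][215:325,300:400,::-1],(400,440)); b=cv2.resize(T['color'][165:275,310:410+15-25,::-1],(400,440)); cv2.imwrite('pics/f8.png',np.hstack([a,b])); print(T['color'][165:275,310:400].shape)"
```

```text
time: 18.5
ee_pos: [0.6198, 0.1219, 0.1324]
tcp_rot: [89.0, 89.2, 79.0]
wrist_force: [0.3, 0.2, -0.5]
opening: -0.0001
time: 19.5
ee_pos: [0.3975, 0.1806, 0.1515]
tcp_rot: [86.9, 89.2, 76.9]
wrist_force: [0.4, -0.7, 0.3]
opening: 0.0002
t 19.5 tcp V -275.0 181.4 151.5 shift [130.5 -87.9 275.3] turn to +Y -0.3 or 179.7 q6 34.0 F [ 0.4 -0.7  0.3]
tool axes of V x: [0.001 0.005 1.   ] V y: [ 0.014  1.    -0.005]
(110, 90, 3)
```

```bash
python3 - <<'E'
from go import *
T=load('top8'); im=T['color']; hsv=cv2.cvtColor(im,cv2.COLOR_RGB2HSV)
m=cv2.inRange(hsv,(0,0,150),(180,60,255)); m[:180]=0;m[265:]=0;m[:,:300]=0;m[:,:]=m; m[:,420:]=0
m=cv2.morphologyEx(m,cv2.MORPH_OPEN,np.ones((3,3)))
for k in sorted(cv2.findContours(m,0,1)[0],key=cv2.contourArea)[-3:]:
    r=cv2.minAreaRect(k); print(cv2.contourArea(k),r)
    for q in cv2.boxPoints(r): p=onz(T,*q,.03)[:2]-O; print((p@X*1e3).round(1),(p@Y*1e3).round(1))
a=load('top0')['color'].astype(int); d=np.abs(a-im).sum(2)
for n,(u,v) in dict(tape=(388,153),bolt=(331,151),nut=(439,217),bearing=(458,188),plug=(242,168),pliers=(225,230)).items(): print(n,d[v-12:v+13,u-15:u+16].mean().round(1))
c=cv2.resize(im[165:275,310:420,::-1],(440,440)); s=cv2.imread('pics/f8.png')[:,:400]; cv2.imwrite('pics/f9.png',np.hstack([s[:,:350],c]))
E
```

```text
6.0 ((344.0, 183.5), (3.0, 2.0), 90.0)
47.0 58.5
47.7 54.3
41.2 53.3
40.5 57.5
35.0 ((330.7567443847656, 200.95947265625), (3.452378749847412, 14.467110633850098), 9.462321281433105)
-13.7 81.1
17.6 81.0
17.6 73.8
-13.7 74.0
1012.0 ((370.9472351074219, 208.3101806640625), (71.35668182373047, 15.647289276123047), 9.659893035888672)
-16.1 66.9
17.7 66.5
16.4 -82.4
-17.3 -81.2
tape 38.2
bolt 27.8
nut 25.6
bearing 29.2
plug 27.5
pliers 34.7
```

View pics/f9.png

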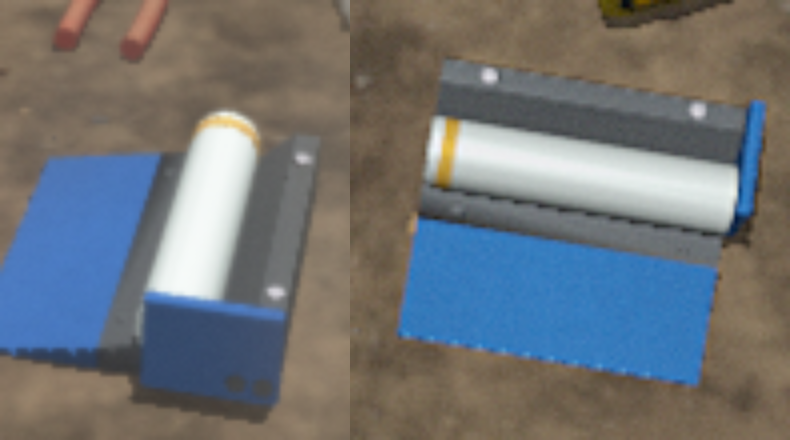

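The blank lies in the V, parallel to it and against the stop. Its ends are at V y ≈ +81 and -82 mm, and the arm is clear.

```bash
python3 -c "
from workcell import bot; print(bot.job_done())"
```

```text
the job is handed in; nothing more can be done
None
```

The job is handed in at about 19.6 s of the 48 s. I rolled the largest blank up the ramp with the open fingers, squaring it up on the way, and it dropped into the V. Then I pushed its +y end with the fingers shut until it met the stop and moved clear.

**Against the stop:** The fingers stopped at 95 mm along the V, as predicted. The force rose from about 3 N to 20 N with no further motion.

**Final pictures:** The blank is parallel to the V within about 0.1° and about 0 mm off its middle. Its centre is within about 1 mm of y = 0, and the wrist force is about zero.

**Not checked directly:**
- **Quarter turn:** I inferred it from about 110 mm of rolling travel before the crest and did not measure it.
- **Bystanders:** The before/after image check showed only small differences at each, with nothing obviously moved. I did not re-measure their positions.

**What went wrong on the way:**
- One move was refused for a missing column.
- The last joint reached its 180° limit once, so I turned the gripper the other way round.
- The first push rolled the blank without squaring it, so I shifted the fingers towards its +y end.
- The side view put the V-block about 2 mm from the top-view fit.

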